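Wedge the nest plate tight on the packing line

TASK

The plate that holds the gold caps is loose in its clamp. Pick up the mallet and drive the white wedge sideways into the clamp with light taps or a light push, never hard blows, until it stops advancing and sits tight; touch wedge and plate with nothing but the mallet. Then lay the mallet gently back down flat on its black mat, let go, and leave the things standing around where they are.

Things in the scene. Friction and masses are not known exactly. Their poses are not given: they have to be found in the camera images.
- mallet_grip (a point): Mallet with wooden handle, lying flat on the mat. Point: middle of the handle where to grip it, just behind the head, 20 mm above the underside. x runs along the handle to the head, z up. Handle 22 mm wide (y), 26 mm high, reaching 135 mm back, then a flared end 40 mm high to 165 mm back. Mass about 0.32 kg. Grip it firmly (40 N or more), or the head twists when it pushes.
- mallet_head (a point): Centre of the mallet's black head: cylinder of 40 mm diameter, 90 mm long along y, 42 mm ahead (+x) of mallet_grip at the same height; same axes. Its two flat striking faces are at y = +45 and -45 mm from this point.
- mat: Black rubber mat fixed to the bench, 320 mm (x) by 180 mm (y), 3 mm thick; origin at the centre of its underside. The mallet lies on it at the start and goes back on it
- wedge_butt (a point): Centre of the thick end face (butt) of the white wedge, 32 mm wide (x), 36 mm high, 35 mm above the bench, facing +y of the clamp: hit here, towards -y. Axes parallel to the clamp's. Tight when it no longer moves under a steady push of about 15 N; the plastic is spoilt by more than 25 N from the mallet.
- wedge: The white plastic wedge, 155 mm long, 16 mm thick at the tip (-y); origin 4 mm to -x of the butt's centre, at its lower edge. Slides along the clamp's -y only, 75 mm at most; cannot tip or lift. About 5 N moves it until its slanted side (taper 1 in 10) meets the plate, 2 to 65 mm further in, different each time; then it first shifts the plate up to 1 mm, and the resistance climbs steeply.
- nest_plate: Aluminium plate holding gold caps, 90 (x) by 110 (y) by 30 mm (caps 9 mm above it), 0.7 kg, lying loose on the clamp's bed, with a slanted pad towards the wedge; origin at the centre of its underside. Not to be handled; the wedge presses it against the stop bar
- clamp: Grey clamp frame fixed to the bench; origin on the bench. Bed x -85 to 100, y -75 to 55 mm, 16 mm high; back wall x -83 to -65, y -50 to 50 mm, 52 mm high. The wedge lies along y beside that wall, its butt out at +y, beyond the bed even when tight. A steel stop bar, 46 mm high, stands at the +x end, its place set differently each time. Nothing rises above 56 mm.
- tub: Clear tub full of gold caps, 200 by 150 by 70 mm, bystander; origin under its centre
- cup_a: Gold metal sleeve standing upright, 32 mm across, 50 mm high, bystander; origin under its centre
- cup_b: Second gold metal sleeve, the same, bystander; origin under its centre
- carton: Closed cardboard carton, 100 by 140 by 50 mm, bystander; origin under its centre

How it is judged:
By the outcome, as a careful person would: the job done as asked, in the order asked, and still so for the second after the job is handed in, with the robot touching nothing.
It also fails if it takes over 54 s, if anything falls off the work surface, if the arm or the gripper's body presses on something with over 40 N, if the wrist force passes 120 N, or if a joint passes its speed limit or range.

ROBOT

A 7-joint arm with a two-finger parallel gripper is mounted at the origin on the work surface. World frame = base frame: x ahead of the robot, y to its left, z up, the work surface at z = 0. Lengths are in m, angles in rad, forces in N, time in s.
With the tool pointing down it reaches from about 0.425 to 0.95 m from the base axis. Payload 4.7 kg.
Tool frame: the origin (TCP) lies on the mounting face of the last link; the fingertips stand 182 mm ahead of it and the grasp point (between the pads) lies 164 mm ahead of it (ctrl.hold_point_z is the distance from the TCP to the grasp point, in m); z points along the fingers, y is the direction in which the jaws open and shut (so a half turn about z gives the same grasp; the last joint's range is limited). The gripper opens to 87 mm and grips with 3 to 60 N. Pads are 19 mm wide; open, the fingers measure 117 mm over their backs; the gripper's body (75 mm by 190 mm) begins 51 mm behind the grasp point.
Start: joints at [1.116, 0.469, -0.049, 1.532, 0.024, 1.141, -0.082], TCP at [0.279, -0.615, 0.405] pointing down, gripper open.
Joint ranges: [-2.59, 2.59], [-0.33, 1.99], [-1.39, 1.29], [0.1, 2.45], [-1.04, 4.18], [0.21, 1.99], [-2.66, 2.66]. Speed limits (rad/s): [2.57, 2.57, 3.14, 3.14, 3.14, 3.14, 3.14].

INTERFACE

Orientations are given as a unit quaternion [w, x, y, z].
In Python, from bench import ctrl gives the robot as it stands. The module is installed in compiled form; this text tells all that it offers.
- The arm moves only by the tool step_arm, never from a script. Its argument "series" is a list of rows, each a list of 4 numbers: the shift along the tool's x, y, z in units of 50 mm (1.0 is 50 mm), then the turn about the tool's z in units of 5 degrees (1.0 is 5 degrees). In form: [[dx, dy, dz, turn], ...]. A call has 1 to 5 rows; each row shifts and turns the commanded pose from where the row before left it, along the tool's axes as they then stand; what a row does not reach is not made up. A row lasts 1/10 s, in which the tool goes at most 50 mm and 8.59 degrees, less where a joint would pass 70% of its speed; a pose out of reach is approached as far as the arm can. A call is refused whole if a number of a shift passes 1 or a number of a turn 1, either way. A call with a gripper value outside its range is refused whole. "claw" is the finger opening in mm, from 0 to 87, set as the call begins (left out, the last holds). The fingers move at their own pace and stop on an object; "grip_force" is the grip in N (left out, the last holds). Time passes only in rows, so rows that do not move let the fingers close. It gives the time, the measured TCP pose, the force and the opening at its end, in the units of the state.
- ctrl.sense(): the state, without advancing time (a new reading comes with each control period).
- ctrl.get_image(name): name is "side" or "top"; returns the picture (480x640x3 uint8, red, green, blue); there is no depth.
- ctrl.camera_params(name): a dict with "fx", "fy", "cx", "cy" (pixels), "k1" (the pictures are not rectified: a ray, as slopes to the right and down, at radius r is drawn at 1 + k1 r^2 times it, then the intrinsics apply), "camera_from_world" (4x4, takes a point from world to camera coordinates). Camera axes: x right, y up, looking along -z (the intrinsics and any distortion apply to the point x, -y, -z); pixel columns grow to the right and rows downward; lengths in m; the calibration is good to about 2 mm. A picture is of the moment at which its call begins. camera_params takes no time and is no camera call.
- ctrl.sign_off(): hands the job in, once; it reports no verdict.
The state is a dict: "time": time; "q": joint angles; "joint_velocities": joint speeds; "joint_efforts": joint torques, N m; "tool_pos": TCP position; "tcp_rot": TCP orientation; "wrist_force": force on the tool from outside, world axes, zero at the start; "wrist_torque": the same for the moment, N m; "grip_width": finger opening in m.
Only numpy, scipy, OpenCV 4.12 (cv2) and the standard library are available. Lean on these libraries where they do the work, as an engineer would, in place of code of your own. Each camera call takes 0.05 s, during which the arm holds its last target. There are 200 camera calls.

## Working session

There is one attempt and no reset: what is moved stays moved. The work goes in short steps, Python scripts to look and compute and a tool call to move; the robot and the scene stay as the last step left them, time stands still between calls to the robot, and variables do not carry over. Pictures are saved under pics/ and viewed, about 8 in all and at most 12, crops included, and the job is handed in when it is done.

Besides the shell and the picture viewer there is one more tool, called after "Request:" as name(argument=value, ...) on one line, values as JSON. step_arm: Moves the arm, as the interface text tells. Its arguments: {"type":"object","properties":{"series":{"type":"array"},"claw":{"type":"number"},"grip_force":{"type":"number"}},"required":["series"]}

```bash
mkdir -p pics; cat > h.py <<'E'
import numpy as np, cv2
from bench import ctrl
def ray(name,u,v):
    c=ctrl.camera_params(name); d=np.array([(u-c['cx'])/c['fx'],(v-c['cy'])/c['fy']]); s=d.copy()
    for _ in range(30): s=d/(1+c['k1']*(s@s))
    M=np.array(c['camera_from_world']); R=M[:3,:3]; o=-R.T@M[:3,3]
    return o,R.T@np.array([s[0],-s[1],-1.])
def onz(name,u,v,z):
    o,r=ray(name,u,v); return o+r*(z-o[2])/r[2]
def pix(name,P):
    c=ctrl.camera_params(name); M=np.array(c['camera_from_world']); p=M[:3,:3]@np.array(P)+M[:3,3]
    s=np.array([p[0],-p[1]])/-p[2]; s=s*(1+c['k1']*(s@s)); return s*[c['fx'],c['fy']]+[c['cx'],c['cy']]
def save(name,f):
    im=cv2.cvtColor(ctrl.get_image(name),cv2.COLOR_RGB2BGR); cv2.imwrite('pics/'+f,im); return im
E
python3 - <<'E'
from h import *
save('top','t0.png');save('side','s0.png')
for n in('top','side'):
    o,r=ray(n,320,240);print(n,o,r)
    print([onz(n,u,v,0).round(3) for u,v in((0,0),(640,0),(0,480),(640,480))])
print(ctrl.sense())
E
```

```text
top [ 0.4490523  -0.03803706  1.25528901] [ 0.10820767  0.0099682  -0.99416828]
[array([1.263, 0.852, 0.   ]), array([ 1.232, -0.898,  0.   ]), array([-0.008,  0.779,  0.   ]), array([-0.014, -0.806,  0.   ])]
side [ 0.54204444 -0.79310476  0.99847713] [ 0.02625248  0.63178623 -0.77471411]
[array([-0.452,  1.117,  0.   ]), array([1.684, 0.995, 0.   ]), array([ 0.021, -0.466,  0.   ]), array([ 1.079, -0.515,  0.   ])]
{'time': 0.1, 'q': array([ 1.11608695,  0.46933968, -0.0486049 ,  1.53356213,  0.02413911,
        1.14100308, -0.08232343]), 'joint_velocities': array([-0.0004294 , -0.00136292, -0.00053706, -0.00289702, -0.00149481,
       -0.00094851,  0.00060635]), 'joint_efforts': array([ 4.22705434e-04, -5.09169281e+01, -8.13091476e-02, -2.36829489e+01,
       -6.15296932e-02,  3.44903022e-02,  4.33556465e-05]), 'tool_pos': array([ 0.27874593, -0.61451469,  0.4038236 ]), 'tcp_rot': array([-8.32369841e-04,  9.77417691e-01,  2.11314724e-01, -2.26476531e-04]), 'wrist_force': array([0.28783943, 0.5055381 , 0.17124924]), 'wrist_torque': array([-0.02570953,  0.03393551,  0.00988046]), 'grip_width': 0.08733217365879671}
```

View pics/t0.png

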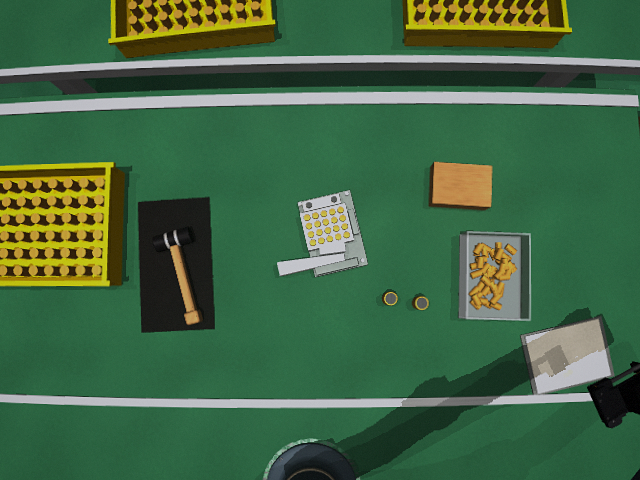

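View pics/s0.png

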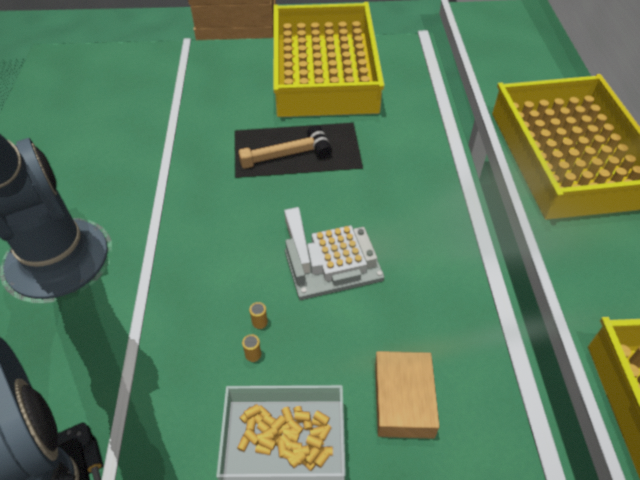

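Top: mallet on mat at about (180,270), head up (+x) at (172,240); clamp at (332,233), wedge butt at left (278,270), cups at (390,298) and (421,302). Side view agrees.

```bash
python3 - <<'E'
from h import *
t=cv2.imread('pics/t0.png');s=cv2.imread('pics/s0.png')
a=cv2.resize(t[190:340,130:225],None,fx=4,fy=4,interpolation=cv2.INTER_CUBIC)
b=cv2.resize(t[185:285,270:370],None,fx=4,fy=4,interpolation=cv2.INTER_CUBIC)
o=np.zeros((600,800,3),np.uint8);o[:600,:380]=a;o[:400,390:790]=b
cv2.imwrite('pics/c1.png',o)
b=cv2.resize(s[195:305,270:400],None,fx=6,fy=5.4,interpolation=cv2.INTER_CUBIC)
cv2.imwrite('pics/c2.png',b)
h=cv2.cvtColor(t,cv2.COLOR_BGR2HSV)
m=cv2.inRange(h,(5,80,90),(25,255,255));m[:,:140]=0;m[:,215:]=0;m[:200]=0;m[340:]=0
c=max(cv2.findContours(m,0,2)[0],key=cv2.contourArea)
print('handle',cv2.minAreaRect(c),cv2.fitLine(c,2,0,.01,.01).ravel())
m=cv2.inRange(h,(0,0,200),(180,40,255));m[:,:272]=0;m[:,360:]=0;m[:245]=0;m[290:]=0
for c in cv2.findContours(m,0,2)[0]:
    if cv2.contourArea(c)>30: print('white',cv2.minAreaRect(c),cv2.boxPoints(cv2.minAreaRect(c)).tolist(), cv2.approxPolyDP(c,2,True).reshape(-1,2).tolist())
m=cv2.inRange(h,(0,0,0),(180,255,50));m[:,:130]=0;m[:,220:]=0;m[:190]=0;m[340:]=0
c=max(cv2.findContours(m,0,2)[0],key=cv2.contourArea)
r=cv2.minAreaRect(c);print('mat',r,[onz('top',*p,.003).round(3)[:2] for p in cv2.boxPoints(r)])
E
```

```text
handle ((183.058837890625, 284.2353210449219), (80.5218276977539, 13.581995010375977), 75.96376037597656) [2.3450382e-01 9.7211522e-01 1.8357608e+02 2.8628262e+02]
white ((310.729736328125, 262.8783874511719), (12.494322776794434, 66.91039276123047), 80.53767395019531) [[276.70269775390625, 262.2162170410156], [342.70269775390625, 251.2162322998047], [344.75677490234375, 263.5405578613281], [278.75677490234375, 274.54052734375]] [[344, 259], [343, 254], [277, 264], [282, 274]]
white ((325.5, 249.0), (8.0, 37.0), 90.0) [[307.0, 245.0], [344.0, 245.0], [344.0, 253.0], [307.0, 253.0]] [[307, 245], [308, 249], [319, 247], [320, 253], [344, 250], [344, 245]]
mat ((175.13990783691406, 264.33026123046875), (132.03475952148438, 73.22950744628906), 87.59402465820312) [array([0.69 , 0.428]), array([0.694, 0.245]), array([0.375, 0.228]), array([0.368, 0.407])]
```

View pics/c1.png

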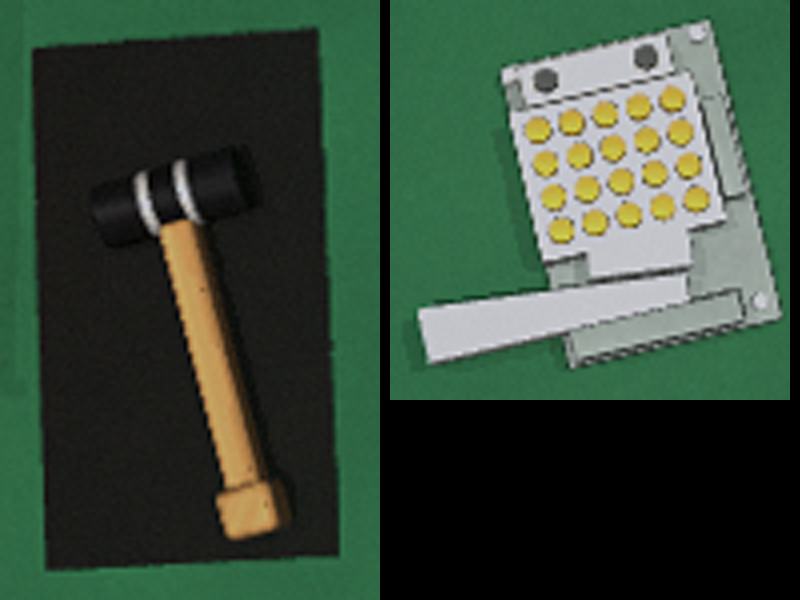

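View pics/c2.png

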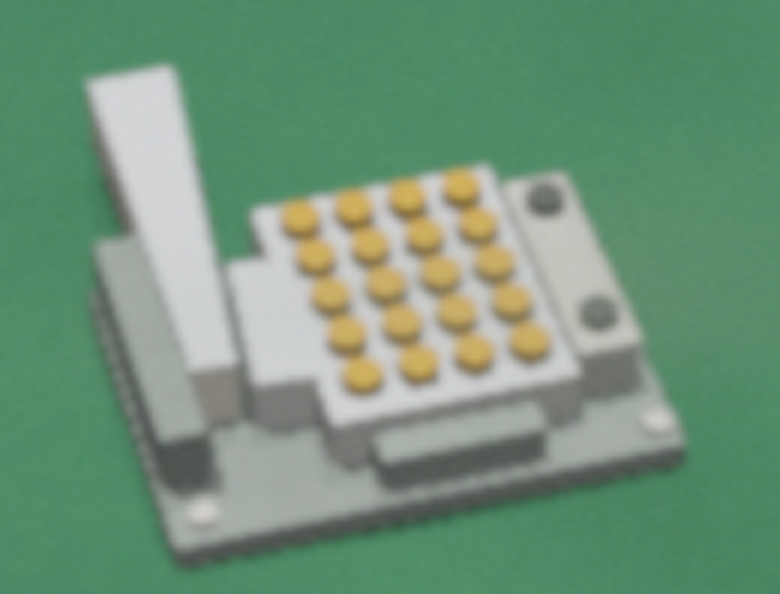

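c1/c2 show: wedge butt top corners at top-image px (277,262.8) and (279.8,275.5), tip at (344.5,254)/(345,260.5); handle left edge from (170.8,248.8) to (186.2,312), flare step near (184.5..200, 312.5). The gap between slanted wedge side and the pad is narrow.

```bash
python3 - <<'E'
from h import *
A=lambda x,y:(130+x/4-.375,190+y/4-.375)
B=lambda x,y:(270+(x-390)/4-.375,185+y/4-.375)
p=onz('top',*A(163,235),.036);q=onz('top',*A(225,488),.036)
d=(p-q)/np.linalg.norm(p-q);n=np.array([-d[1],d[0],0])
print('yaw',np.degrees(np.arctan2(d[1],d[0])))
fs=onz('top',*A(218,492),.043);fe=onz('top',*A(230,540),.043);print('flare len',(fs-fe)@d,'flare off',(fs-q)@n)
g=q-.011*n; g=g+d*((fs-g)@d+.135);g[2]=.023;print('grip',g)
hd=g+.042*d
t=cv2.imread('pics/t0.png')
for s in(-.045,.045):
  P=hd+s*n+[0,0,.0];print('head end',pix('top',P),'crop',(pix('top',P)-[130,190]+.375)*4)
b1=onz('top',*B(418,311),.053);b2=onz('top',*B(429,362),.053);t1=onz('top',*B(688,275),.053);t2=onz('top',*B(690,302),.053)
print('butt',b1,b2,np.linalg.norm(b1-b2),'tip',np.linalg.norm(t1-t2),'len',np.linalg.norm(b2-t2))
w=b2-t2;print('clamp y-yaw-90 from wall side',np.degrees(np.arctan2(w[1],w[0]))-90, 'from butt',np.degrees(np.arctan2(*(b1-b2)[[1,0]])))
# bed edges
e=[onz('top',*B(*c),.016) for c in((503,72),(710,22),(779,318))];print('bed',e,[np.degrees(np.arctan2(*(e[i]-e[i+1])[[1,0]])) for i in(0,1)])
# side cam butt corners
S=lambda x,y:(270+x/6-.4,195+y/5.4-.4)
print('side butt',onz('side',*S(88,80),.053),onz('side',*S(175,66),.053))
E
```

```text
yaw 14.742900730795158
flare len 0.028662094201152934 flare off 0.0027089917062101043
grip [0.5488332  0.31211516 0.023     ]
head end [192.18881703 233.95835079] crop [250.25526811 177.33340315]
head end [156.38288416 243.88042306] crop [107.03153664 217.02169223]
butt [0.52922404 0.07415836 0.053     ] [0.49987305 0.06788847 0.053     ] 0.03001320303049505 tip 0.015572805177710517 len 0.15353261658840497
clamp y-yaw-90 from wall side 12.428782801397588 from butt 12.058141453812972
bed [array([0.67448207, 0.02654159, 0.016     ]), array([ 0.70350774, -0.09772471,  0.016     ]), array([ 0.52549991, -0.13584802,  0.016     ])] [np.float64(103.14722630279279), np.float64(12.088224909661058)]
side butt [0.4987723  0.06959485 0.053     ] [0.5311701  0.07579361 0.053     ]
```

```bash
cat >> h.py <<'E'
def goal(x,y,z,yaw):
    s=ctrl.sense(); w,a,b,c=s['tcp_rot']
    from scipy.spatial.transform import Rotation as R
    M=R.from_quat([a,b,c,w]).as_matrix(); d=M.T@(np.array([x,y,z])-s['tool_pos'])/.05
    now=np.degrees(np.arctan2(M[1,0],M[0,0]))
    e=R.from_euler('z',yaw,degrees=True).as_matrix()@np.diag([1,-1,-1.]); d2=e.T@(np.array([x,y,z])-s['tool_pos'])/.05
    print('t',s['time'],'pos',s['tool_pos'].round(4),'yaw',now.round(2),'tilt',M[:,2].round(4),'w',s['grip_width'].round(4),'F',s['wrist_force'].round(1),'T',s['wrist_torque'].round(2))
    print('units now-axes',d.round(3),'after-turn axes',d2.round(3),'turn',((now-yaw)/5).round(3))
E
echo
```

Request:
step_arm(series=[[0.4, -0.4, 0, 1], [0.8, -0.5, 0, 0.94], [0.8, -0.5, 0, 0], [0.8, -0.5, 0, 0], [0.8, -0.5, 0, 0]], claw=87)

```text
time: 0.6
tool_pos: [0.4161, -0.4468, 0.4045]
tcp_rot: [-0.0, 0.992, 0.128, -0.0]
wrist_force: [1.5, -0.2, 0.3]
grip_width: 0.0872
```

Request:
step_arm(series=[[0.6, -0.75, 0, 0], [0.6, -0.75, 0, 0], [0.6, -0.75, 0, 0], [0.6, -0.75, 0, 0], [0.6, -0.75, 0, 0]])

```text
time: 1.1
tool_pos: [0.5131, -0.2271, 0.4045]
tcp_rot: [-0.0, 0.992, 0.128, -0.0]
wrist_force: [1.3, -0.6, 0.7]
grip_width: 0.0868
```

Request:
step_arm(series=[[0.3, -0.9, 0, 0], [0.3, -0.9, 0, 0], [0.3, -0.9, 0, 0], [0.3, -0.9, 0, 0], [0.3, -0.9, 0, 0]])

```text
time: 1.6
tool_pos: [0.5278, 0.0095, 0.4046]
tcp_rot: [0.0, 0.992, 0.128, -0.0]
wrist_force: [1.4, -0.6, 0.3]
grip_width: 0.0872
```

Request:
step_arm(series=[[0.2, -0.9, 0, 0], [0.2, -0.9, 0, 0], [0.2, -0.8, 0, 0], [0.2, -0.6, 0, 0], [0, 0, 0, 0]])

```text
time: 2.1
tool_pos: [0.5252, 0.178, 0.4046]
tcp_rot: [-0.002, 0.991, 0.132, -0.0]
wrist_force: [-1.0, -0.4, -0.5]
grip_width: 0.087
```

```bash
python3 -c "
from h import *
goal(.549,.312,.190,14.7)"
```

```text
Traceback (most recent call last):
  File "h.py", line 21, in goal
    print('t',s['time'],'pos',s['tool_pos'].round(4),'yaw',now.round(2),'tilt',M[:,2].round(4),'w',s['grip_width'].round(4),'F',s['wrist_force'].round(1),'T',s['wrist_torque'].round(2))
                                                                                                   ^^^^^^^^^^^^^^^^^^^^^
AttributeError: 'float' object has no attribute 'round'
```

Request:
step_arm(series=[[0.4, -0.8, 0, 0], [0.4, -0.9, 0.2, 0], [0.3, -0.7, 0.8, 0], [0, 0, 0.8, 0], [0, 0, 0, 0]])

```text
time: 2.6
tool_pos: [0.5468, 0.2976, 0.3125]
tcp_rot: [0.003, 0.992, 0.129, -0.006]
wrist_force: [-0.1, -1.4, -0.4]
grip_width: 0.0868
```

```bash
sed -i "s/s\['grip_width'\].round(4)/round(s['grip_width'],4)/" h.py; python3 -c "
from h import *
goal(.549,.312,.190,14.7)
save('side','s1.png');a=cv2.imread('pics/s1.png')[60:240,190:400];cv2.imwrite('pics/c3.png',cv2.resize(a,None,fx=3,fy=3))"
```

```text
t 2.6 pos [0.5468 0.2976 0.3125] yaw 14.77 tilt [-0.0109 -0.007  -0.9999] w 0.0868 F [-0.1 -1.4 -0.4] T [-0.06  0.05 -0.  ]
units now-axes [ 0.146 -0.277  2.446] after-turn axes [ 0.116 -0.268  2.449] turn 0.015
```

View pics/c3.png

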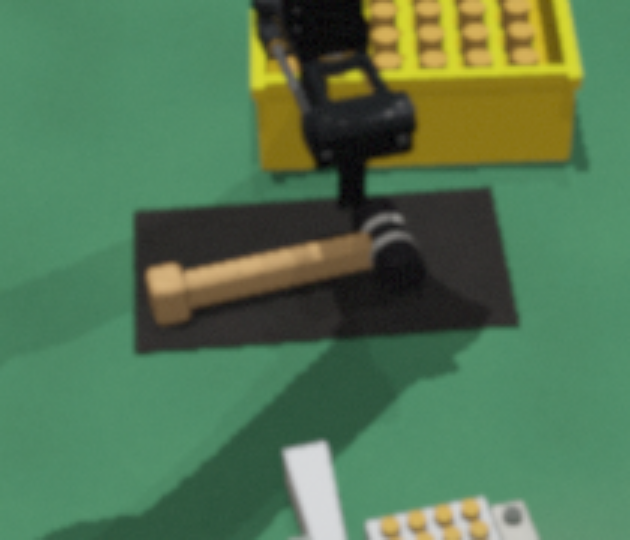

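Gripper hovers above the handle just behind the head; the nearby yellow bin is clear. Descending.

Request:
step_arm(series=[[0.1, -0.27, 0.4, 0], [0, 0, 0.6, 0], [0, 0, 0.5, 0], [0, 0, 0, 0], [0, 0, 0, 0]])

```text
time: 3.15
tool_pos: [0.5511, 0.3124, 0.2456]
tcp_rot: [-0.0, 0.992, 0.127, 0.001]
wrist_force: [-0.2, 0.7, -0.2]
grip_width: 0.0872
```

```bash
python3 -c "
from h import *
goal(.549,.312,.190,14.7)"
```

```text
t 3.15 pos [0.5511 0.3124 0.2456] yaw 14.58 tilt [ 2.5e-03  7.0e-04 -1.0e+00] w 0.0872 F [-0.2  0.7 -0.2] T [-0.01 -0.02 -0.02]
units now-axes [-0.046 -0.003  1.113] after-turn axes [-0.043 -0.003  1.113] turn -0.024
```

Request:
step_arm(series=[[-0.04, 0, 0.4, 0], [0, 0, 0.4, 0], [0, 0, 0.3, 0], [0, 0, 0, 0], [0, 0, 0, 0]])

```text
time: 3.65
tool_pos: [0.5487, 0.3128, 0.1898]
tcp_rot: [-0.0, 0.992, 0.128, 0.001]
wrist_force: [0.3, 0.2, -0.5]
grip_width: 0.087
```

Request:
step_arm(series=[[0, 0, 0, 0], [0, 0, 0, 0], [0, 0, 0, 0], [0, 0, 0, 0], [0, 0, 0, 0]], claw=30, grip_force=20)

```text
time: 4.15
tool_pos: [0.548, 0.3127, 0.1887]
tcp_rot: [-0.0, 0.992, 0.128, 0.0]
wrist_force: [0.4, -0.8, 0.2]
grip_width: 0.0548
```

```bash
python3 -c "
from h import *
goal(.549,.312,.190,14.7)"
```

```text
t 4.15 pos [0.548  0.3127 0.1887] yaw 14.7 tilt [ 2.e-04  0.e+00 -1.e+00] w 0.0548 F [ 0.4 -0.8  0.2] T [-0.01  0.02 -0.02]
units now-axes [ 0.015  0.018 -0.025] after-turn axes [ 0.015  0.018 -0.025] turn -0.0
```

Request:
step_arm(series=[[0, 0, -0.02, 0], [0, 0, 0, 0], [0, 0, 0, 0], [0, 0, 0, 0], [0, 0, 0, 0]], claw=20)

```text
time: 4.65
tool_pos: [0.5479, 0.313, 0.1896]
tcp_rot: [-0.0, 0.992, 0.128, 0.0]
wrist_force: [0.0, 1.3, -1.0]
grip_width: 0.0219
```

Request:
step_arm(series=[[0, 0, 0, 0], [0, 0, 0, 0], [0, 0, 0, 0], [0, 0, 0, 0], [0, 0, 0, 0]], claw=0, grip_force=55)

```text
time: 5.15
tool_pos: [0.548, 0.3127, 0.1896]
tcp_rot: [-0.0, 0.992, 0.128, 0.0]
wrist_force: [0.9, 1.9, -1.7]
grip_width: 0.0217
```

```bash
python3 -c "
from h import *
goal(.549,.312,.190,14.7)"
```

```text
t 5.15 pos [0.548  0.3127 0.1896] yaw 14.69 tilt [ 1.e-04  2.e-04 -1.e+00] w 0.0217 F [ 0.9  1.9 -1.7] T [ 0.21 -0.02  0.  ]
units now-axes [ 0.015  0.019 -0.009] after-turn axes [ 0.015  0.019 -0.009] turn -0.002
```

Request:
step_arm(series=[[0, 0, -0.15, 0], [0, 0, -0.3, 0], [0, 0, -0.4, 0], [0, 0, -0.4, 0], [0, 0, 0, 0]])

```text
time: 5.65
tool_pos: [0.549, 0.3133, 0.2559]
tcp_rot: [-0.001, 0.992, 0.128, 0.003]
wrist_force: [1.1, 0.5, -2.6]
grip_width: 0.0217
```

```bash
python3 -c "
from h import *
goal(.457,.136,.2516,12.3)"
```

```text
t 5.65 pos [0.549  0.3133 0.2559] yaw 14.68 tilt [ 0.0059  0.0033 -1.    ] w 0.0217 F [ 1.1  0.5 -2.6] T [ 0.08 -0.09  0.02]
units now-axes [-2.679  2.964  0.064] after-turn axes [-2.553  3.072  0.087] turn 0.475
```

Request:
step_arm(series=[[-0.1, 0.1, 0, 0.24], [-0.2, 0.25, 0, 0.23], [-0.35, 0.4, 0, 0], [-0.4, 0.5, 0, 0], [-0.4, 0.5, 0, 0]])

```text
time: 6.15
tool_pos: [0.495, 0.2097, 0.2507]
tcp_rot: [0.001, 0.994, 0.107, -0.001]
wrist_force: [0.1, -0.5, -2.0]
grip_width: 0.0218
```

Request:
step_arm(series=[[-0.4, 0.5, 0, 0], [-0.35, 0.4, 0, 0], [-0.2, 0.25, 0, 0], [-0.15, 0.15, 0, 0], [0, 0, 0, 0]])

```text
time: 6.65
tool_pos: [0.4561, 0.1352, 0.2518]
tcp_rot: [0.0, 0.994, 0.107, -0.001]
wrist_force: [0.6, 1.0, -2.0]
grip_width: 0.0214
```

Request:
step_arm(series=[[0, 0, 0, 0], [0, 0, 0, 0]])

```text
time: 6.85
tool_pos: [0.4572, 0.1374, 0.2523]
tcp_rot: [-0.001, 0.994, 0.108, 0.001]
wrist_force: [-0.9, 0.3, -3.3]
grip_width: 0.0216
```

```bash
python3 -c "
from h import *
goal(.457,.136,.2016,12.3)
a=save('top','t1.png')[130:330,200:400];b=save('side','s2.png')[100:300,200:400]
cv2.imwrite('pics/c4.png',cv2.resize(np.hstack([a,b]),None,fx=2,fy=2,interpolation=2))"
```

```text
t 6.85 pos [0.4572 0.1374 0.2523] yaw 12.43 tilt [ 0.0011  0.0012 -1.    ] w 0.0216 F [-0.9  0.3 -3.3] T [ 0.03 -0.06 -0.04]
units now-axes [-0.011  0.027  1.013] after-turn axes [-0.01   0.026  1.013] turn 0.025
```

View pics/c4.png

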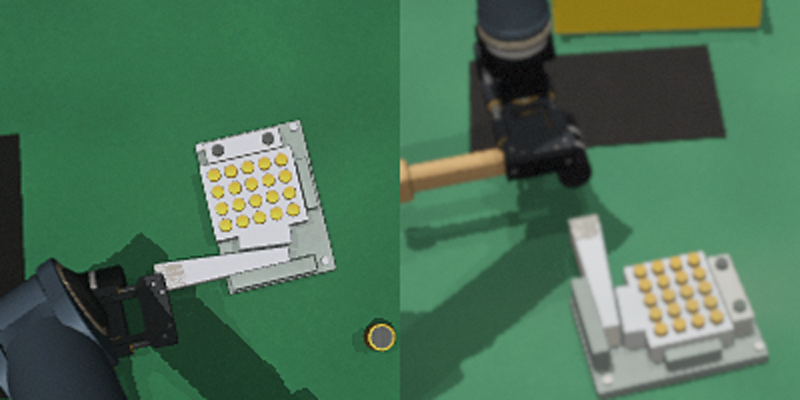

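The wedge and clamp are unobstructed, with the head lined up ahead of the butt (c4: butt at ~(165,275), head in side view at (575,160)). Descending, and estimating the wedge–pad gap.

Request:
step_arm(series=[[0, 0, 0.3, 0.02], [0, 0, 0.4, 0], [0, 0, 0.3, 0], [0, 0, 0, 0], [0, 0, 0, 0]])

```text
time: 7.45
tool_pos: [0.4569, 0.1367, 0.2022]
tcp_rot: [-0.0, 0.994, 0.107, 0.0]
wrist_force: [-0.5, -0.5, -3.5]
grip_width: 0.0219
```

```bash
python3 - <<'E'
from h import *
goal(.457,.136,.2016,12.3)
B=lambda x,y:(270+(x-390)/4-.375,185+y/4-.375)
S=lambda x,y:(270+x/6-.4,195+y/5.4-.4)
a=np.radians(12.3);ex=np.array([np.cos(a),np.sin(a),0]);ey=np.array([-ex[1],ex[0],0])
for n,F,we,pe in(('top',B,((418,311),(688,275)),((590,277),(690,270))),('side',S,((175,66),(237,364)),((228,265),(252,385)))):
    w=[onz(n,*F(*p),.053) for p in we];p=[onz(n,*F(*p),.046) for p in pe]
    for q in p:
        t=((q-w[0])@ey)/((w[1]-w[0])@ey); e=w[0]+t*(w[1]-w[0]); print(n,'gap mm',1e3*(q-e)@ex)
E
```

```text
t 7.45 pos [0.4569 0.1367 0.2022] yaw 12.29 tilt [-0.e+00  3.e-04 -1.e+00] w 0.0219 F [-0.5 -0.5 -3.5] T [ 0.06 -0.11  0.01]
units now-axes [-0.     0.014  0.011] after-turn axes [-0.     0.014  0.011] turn -0.002
top gap mm 6.937053473974682
top gap mm 3.274291512489899
side gap mm 4.738440606965035
side gap mm 4.285370056272398
```

Request:
step_arm(series=[[0, 0.1, 0, 0], [0, 0.15, 0, 0], [0, 0.15, 0, 0], [0, 0.08, 0, 0], [0, 0.04, 0, 0]])

```text
time: 7.95
tool_pos: [0.4624, 0.1097, 0.2023]
tcp_rot: [0.0, 0.994, 0.106, 0.0]
wrist_force: [-1.0, 0.6, -2.0]
grip_width: 0.0216
```

Request:
step_arm(series=[[0, 0.03, 0, 0], [0, 0.03, 0, 0], [0, 0.03, 0, 0], [0, 0.03, 0, 0], [0, 0.03, 0, 0]])

```text
time: 8.45
tool_pos: [0.4633, 0.1047, 0.2021]
tcp_rot: [-0.001, 0.994, 0.108, -0.0]
wrist_force: [-1.9, 5.0, -2.6]
grip_width: 0.0218
```

```bash
python3 - <<'E'
from h import *
goal(.457,.136,.2016,12.3)
E
```

```text
t 8.45 pos [0.4633 0.1047 0.2021] yaw 12.35 tilt [-2.0e-04  1.8e-03 -1.0e+00] w 0.0218 F [-1.9  5.  -2.6] T [1.03 0.43 0.13]
units now-axes [ 0.01  -0.639  0.011] after-turn axes [ 0.01  -0.639  0.01 ] turn 0.01
```

Contact at the expected place, ~5 N. Pushing slowly.

Request:
step_arm(series=[[0, 0.04, 0, 0], [0, 0.04, 0, 0], [0, 0.04, 0, 0], [0, 0.04, 0, 0], [0, 0.04, 0, 0]])

```text
time: 8.95
tool_pos: [0.4654, 0.0951, 0.2021]
tcp_rot: [-0.001, 0.994, 0.108, 0.0]
wrist_force: [-1.6, 4.3, -2.6]
grip_width: 0.0213
```

Request:
step_arm(series=[[0, 0.04, 0, 0], [0, 0.04, 0, 0], [0, 0.04, 0, 0], [0, 0.04, 0, 0]])

```text
time: 9.35
tool_pos: [0.4672, 0.0873, 0.2021]
tcp_rot: [-0.001, 0.994, 0.108, 0.0]
wrist_force: [-1.2, 5.4, -2.8]
grip_width: 0.0218
```

Request:
step_arm(series=[[0, 0.04, 0, 0], [0, 0.04, 0, 0], [0, 0.03, 0, 0]])

```text
time: 9.65
tool_pos: [0.4684, 0.0819, 0.2021]
tcp_rot: [-0.001, 0.994, 0.108, 0.0]
wrist_force: [-1.9, 3.9, -2.8]
grip_width: 0.0214
```

Request:
step_arm(series=[[0, 0.03, 0, 0], [0, 0.03, 0, 0], [0, 0.03, 0, 0]])

```text
time: 9.95
tool_pos: [0.4693, 0.0775, 0.2021]
tcp_rot: [-0.001, 0.994, 0.108, 0.0]
wrist_force: [-1.1, 3.9, -3.2]
grip_width: 0.0217
```

Still free (about 28 mm in). Smaller steps from here.

Request:
step_arm(series=[[0, 0.03, 0, 0], [0, 0.03, 0, 0], [0, 0.02, 0, 0]])

```text
time: 10.25
tool_pos: [0.4702, 0.0735, 0.2021]
tcp_rot: [-0.001, 0.994, 0.108, 0.0]
wrist_force: [-1.0, 4.0, -3.8]
grip_width: 0.0214
```

Request:
step_arm(series=[[0, 0.02, 0, 0], [0, 0.02, 0, 0], [0, 0.02, 0, 0]])

```text
time: 10.55
tool_pos: [0.4709, 0.0706, 0.2021]
tcp_rot: [-0.001, 0.994, 0.108, 0.0]
wrist_force: [-2.4, 4.9, -3.3]
grip_width: 0.0215
```

Request:
step_arm(series=[[0, 0.02, 0, 0], [0, 0.02, 0, 0], [0, 0.02, 0, 0]])

```text
time: 10.85
tool_pos: [0.4715, 0.0676, 0.2021]
tcp_rot: [-0.001, 0.994, 0.108, 0.0]
wrist_force: [-1.5, 4.9, -3.7]
grip_width: 0.0217
```

Request:
step_arm(series=[[0, 0.02, 0, 0], [0, 0.02, 0, 0], [0, 0.02, 0, 0]])

```text
time: 11.15
tool_pos: [0.4722, 0.0647, 0.2021]
tcp_rot: [-0.001, 0.994, 0.108, 0.0]
wrist_force: [-1.0, 5.4, -2.7]
grip_width: 0.0217
```

Request:
step_arm(series=[[0, 0.02, 0, 0], [0, 0.02, 0, 0], [0, 0.02, 0, 0]])

```text
time: 11.45
tool_pos: [0.4728, 0.0618, 0.2021]
tcp_rot: [-0.001, 0.994, 0.108, 0.0]
wrist_force: [-1.3, 4.4, -2.6]
grip_width: 0.0216
```

Request:
step_arm(series=[[0, 0.02, 0, 0], [0, 0.02, 0, 0], [0, 0.02, 0, 0]])

```text
time: 11.75
tool_pos: [0.4735, 0.0589, 0.2021]
tcp_rot: [-0.001, 0.994, 0.108, 0.0]
wrist_force: [-0.8, 5.0, -2.2]
grip_width: 0.0215
```

Request:
step_arm(series=[[0, 0.02, 0, 0], [0, 0.02, 0, 0], [0, 0.02, 0, 0]])

```text
time: 12.05
tool_pos: [0.4739, 0.0566, 0.2021]
tcp_rot: [-0.001, 0.994, 0.108, 0.0]
wrist_force: [-1.2, 6.9, -2.1]
grip_width: 0.0218
```

Resistance begins (6.9 N). Smaller increments.

Request:
step_arm(series=[[0, 0.02, 0, 0], [0, 0.02, 0, 0]])

```text
time: 12.25
tool_pos: [0.4743, 0.0547, 0.2021]
tcp_rot: [-0.001, 0.994, 0.108, 0.0]
wrist_force: [-1.9, 5.4, -2.4]
grip_width: 0.0216
```

Request:
step_arm(series=[[0, 0.02, 0, 0], [0, 0.02, 0, 0]])

```text
time: 12.45
tool_pos: [0.4748, 0.0528, 0.2021]
tcp_rot: [-0.001, 0.994, 0.108, 0.0]
wrist_force: [-2.2, 7.0, -2.7]
grip_width: 0.0217
```

Request:
step_arm(series=[[0, 0.02, 0, 0], [0, 0.02, 0, 0]])

```text
time: 12.65
tool_pos: [0.4749, 0.0516, 0.2021]
tcp_rot: [-0.002, 0.994, 0.109, 0.0]
wrist_force: [-2.8, 11.5, -1.5]
grip_width: 0.0213
```

Request:
step_arm(series=[[0, 0.01, 0, 0], [0, 0, 0, 0]])

```text
time: 12.85
tool_pos: [0.4749, 0.0515, 0.2022]
tcp_rot: [-0.002, 0.994, 0.109, 0.0]
wrist_force: [-3.8, 10.5, -2.5]
grip_width: 0.0218
```

Request:
step_arm(series=[[0, 0.01, 0, 0], [0, 0.01, 0, 0], [0, 0, 0, 0]])

```text
time: 13.15
tool_pos: [0.475, 0.0511, 0.2022]
tcp_rot: [-0.002, 0.994, 0.109, -0.0]
wrist_force: [-3.8, 11.9, -1.1]
grip_width: 0.0213
```

Request:
step_arm(series=[[0, 0.01, 0, 0], [0, 0.01, 0, 0], [0, 0, 0, 0]])

```text
time: 13.45
tool_pos: [0.475, 0.0507, 0.2021]
tcp_rot: [-0.003, 0.994, 0.11, -0.0]
wrist_force: [-3.8, 14.0, -1.3]
grip_width: 0.0217
```

Request:
step_arm(series=[[0, 0.01, 0, 0], [0, 0.01, 0, 0], [0, 0, 0, 0]])

```text
time: 13.75
tool_pos: [0.475, 0.0503, 0.2022]
tcp_rot: [-0.003, 0.994, 0.11, -0.0]
wrist_force: [-5.2, 14.4, -1.4]
grip_width: 0.0213
```

Request:
step_arm(series=[[0, 0.01, 0, 0], [0, 0.01, 0, 0], [0, 0, 0, 0]])

```text
time: 14.05
tool_pos: [0.475, 0.05, 0.2021]
tcp_rot: [-0.003, 0.994, 0.111, -0.0]
wrist_force: [-6.5, 15.7, -1.3]
grip_width: 0.0213
```

Request:
step_arm(series=[[0, 0.01, 0, 0], [0, 0.01, 0, 0], [0, 0, 0, 0]])

```text
time: 14.35
tool_pos: [0.475, 0.0497, 0.2022]
tcp_rot: [-0.004, 0.994, 0.111, -0.0]
wrist_force: [-6.7, 17.8, -0.2]
grip_width: 0.0212
```

Request:
step_arm(series=[[0, 0, 0, 0], [0, 0, 0, 0], [0, 0, 0, 0], [0, 0, 0, 0], [0, 0, 0, 0]])

```text
time: 14.85
tool_pos: [0.475, 0.0497, 0.2021]
tcp_rot: [-0.004, 0.994, 0.111, -0.0]
wrist_force: [-5.5, 17.8, 0.1]
grip_width: 0.0219
```

```bash
python3 - <<'E'
from h import *
goal(.457,.136,.2016,12.3)
E
```

```text
t 14.85 pos [0.475  0.0497 0.2021] yaw 12.75 tilt [-0.0016  0.0076 -1.    ] w 0.0219 F [-5.5 17.8  0.1] T [3.7  1.28 0.46]
units now-axes [ 0.03  -1.763  0.025] after-turn axes [ 0.016 -1.763  0.011] turn 0.09
```

Steady ~18.6 N and no creep: tight. Back off, and check.

Request:
step_arm(series=[[0, -0.1, 0, 0], [0, -0.2, 0, 0], [0, -0.4, 0, 0], [0, -0.4, 0, 0], [0, -0.2, 0, 0]])

```text
time: 15.35
tool_pos: [0.4628, 0.108, 0.2022]
tcp_rot: [0.0, 0.994, 0.107, 0.0]
wrist_force: [-1.2, 0.6, -2.8]
grip_width: 0.0217
```

Request:
step_arm(series=[[0, 0, -0.3, 0], [0, 0, -0.5, 0], [0, 0, -0.4, 0], [0, 0, 0, 0], [0, 0, 0, 0]])

```text
time: 15.85
tool_pos: [0.4629, 0.1062, 0.2618]
tcp_rot: [0.0, 0.994, 0.106, 0.0]
wrist_force: [-0.4, -0.4, -2.8]
grip_width: 0.0216
```

```bash
python3 - <<'E'
from h import *
goal(.548,.3127,.2396,14.7)
a=save('top','t2.png')[150:320,230:400];b=save('side','s3.png')[150:320,230:400]
cv2.imwrite('pics/c5.png',cv2.resize(np.hstack([a,b]),None,fx=2.35,fy=2.35,interpolation=2))
E
```

```text
t 15.85 pos [0.4629 0.1062 0.2618] yaw 12.19 tilt [ 3.e-04 -8.e-04 -1.e+00] w 0.0216 F [-0.4 -0.4 -2.8] T [-0.02 -0.03 -0.05]
units now-axes [ 2.535 -3.678  0.442] after-turn axes [ 2.694 -3.563  0.445] turn -0.502
```

View pics/c5.png

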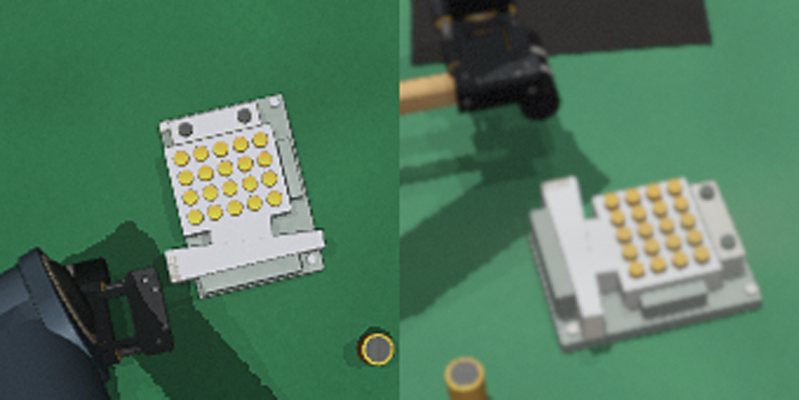

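Wedge is in full against the pad (butt at c5 (175,268)), plate against the stop. Returning the mallet.

Request:
step_arm(series=[[0.1, -0.15, 0, -0.25], [0.2, -0.3, 0, -0.25], [0.35, -0.45, 0, 0], [0.4, -0.5, 0, 0], [0.4, -0.5, 0, 0]])

```text
time: 16.45
tool_pos: [0.5102, 0.2196, 0.2616]
tcp_rot: [-0.0, 0.992, 0.129, -0.0]
wrist_force: [1.4, -0.2, -2.4]
grip_width: 0.0216
```

Request:
step_arm(series=[[0.4, -0.5, 0, 0], [0.35, -0.5, 0, 0], [0.25, -0.35, 0, 0], [0.15, -0.2, 0, 0], [0.07, -0.1, 0, 0]])

```text
time: 16.95
tool_pos: [0.5475, 0.3143, 0.2614]
tcp_rot: [-0.0, 0.992, 0.13, -0.0]
wrist_force: [-0.4, -0.6, -2.7]
grip_width: 0.0219
```

Request:
step_arm(series=[[0, 0, 0.2, 0], [0, 0, 0.25, 0], [0, 0, 0, 0], [0, 0, 0, 0], [0, 0, 0, 0]])

```text
time: 17.45
tool_pos: [0.5478, 0.3117, 0.2398]
tcp_rot: [0.0, 0.992, 0.128, 0.0]
wrist_force: [-0.2, -0.1, -3.2]
grip_width: 0.0219
```

```bash
python3 - <<'E'
from h import *
goal(.548,.3127,.1896,14.7)
E
```

```text
t 17.45 pos [0.5478 0.3117 0.2398] yaw 14.7 tilt [ 3.e-04 -0.e+00 -1.e+00] w 0.0219 F [-0.2 -0.1 -3.2] T [-0.02 -0.09 -0.01]
units now-axes [ 0.009 -0.018  1.003] after-turn axes [ 0.009 -0.018  1.003] turn 0.001
```

Request:
step_arm(series=[[0, -0.02, 0.25, 0], [0, 0, 0.25, 0], [0, 0, 0.2, 0], [0, 0, 0.12, 0], [0, 0, 0.06, 0]])

```text
time: 17.95
tool_pos: [0.5471, 0.313, 0.1943]
tcp_rot: [0.0, 0.992, 0.128, -0.001]
wrist_force: [0.5, -0.1, -2.9]
grip_width: 0.022
```

Request:
step_arm(series=[[0, 0, 0.03, 0], [0, 0, 0.02, 0], [0, 0, 0.02, 0], [0, 0, 0, 0], [0, 0, 0, 0]])

```text
time: 18.45
tool_pos: [0.5475, 0.3131, 0.1924]
tcp_rot: [-0.0, 0.992, 0.128, 0.0]
wrist_force: [0.4, 0.2, -3.6]
grip_width: 0.0215
```

```bash
python3 - <<'E'
from h import *
goal(.548,.3127,.1896,14.7)
E
```

```text
t 18.45 pos [0.5475 0.3131 0.1924] yaw 14.74 tilt [ 5.e-04  1.e-04 -1.e+00] w 0.0215 F [ 0.4  0.2 -3.6] T [ 0.01 -0.03 -0.03]
units now-axes [0.008 0.011 0.055] after-turn axes [0.008 0.011 0.055] turn 0.009
```

Request:
step_arm(series=[[0, 0, 0.02, 0], [0, 0, 0.02, 0], [0, 0, 0.01, 0], [0, 0, 0, 0]])

```text
time: 18.85
tool_pos: [0.5474, 0.3131, 0.1896]
tcp_rot: [0.0, 0.992, 0.128, -0.0]
wrist_force: [-0.9, -0.8, -2.2]
grip_width: 0.0218
```

Request:
step_arm(series=[[0, 0, 0.01, 0], [0, 0, 0, 0], [0, 0, 0, 0]])

```text
time: 19.15
tool_pos: [0.5473, 0.3132, 0.1896]
tcp_rot: [0.0, 0.992, 0.128, 0.0]
wrist_force: [-2.0, -1.4, 3.3]
grip_width: 0.0212
```

Now resting on the mat (Fz +3.3). Release gradually, open only a little first.

Request:
step_arm(series=[[0, 0, 0, 0], [0, 0, 0, 0], [0, 0, 0, 0]], grip_force=10)

```text
time: 19.45
tool_pos: [0.5474, 0.3132, 0.1895]
tcp_rot: [0.0, 0.992, 0.128, 0.0]
wrist_force: [-2.2, -2.3, 5.5]
grip_width: 0.0219
```

Request:
step_arm(series=[[0, 0, 0, 0], [0, 0, 0, 0], [0, 0, 0, 0], [0, 0, 0, 0], [0, 0, 0, 0]], claw=60)

```text
time: 19.95
tool_pos: [0.5474, 0.3131, 0.189]
tcp_rot: [-0.0, 0.992, 0.128, 0.0]
wrist_force: [-0.3, -0.3, 0.4]
grip_width: 0.0539
```

Request:
step_arm(series=[[0, 0, 0, 0], [0, 0, -0.2, 0], [0, 0, -0.4, 0], [0, 0, -0.6, 0], [0, 0, -0.8, 0]])

```text
time: 20.45
tool_pos: [0.5469, 0.3127, 0.2893]
tcp_rot: [0.001, 0.992, 0.128, -0.001]
wrist_force: [0.7, 0.5, 0.6]
grip_width: 0.06
```

Request:
step_arm(series=[[0, 0, -0.9, 0], [-0.4, 0, -0.9, 0], [-0.5, 0.5, -0.3, 0], [0, 0, 0, 0], [0, 0, 0, 0]])

```text
time: 20.95
tool_pos: [0.5101, 0.277, 0.3952]
tcp_rot: [-0.0, 0.992, 0.128, 0.001]
wrist_force: [1.3, 0.5, 0.1]
grip_width: 0.0599
```

Request:
step_arm(series=[[0, 0.9, 0, 0], [0, 0.9, 0, 0], [0, 0.6, 0, 0], [0, 0, 0, 0], [0, 0, 0, 0]])

```text
time: 21.45
tool_pos: [0.5412, 0.1615, 0.3931]
tcp_rot: [-0.0, 0.992, 0.128, -0.001]
wrist_force: [0.6, 1.4, 0.9]
grip_width: 0.0601
```

```bash
python3 - <<'E'
from h import *
goal(.548,.3127,.1896,14.7)
save('top','t3.png');b=save('side','s4.png')
cv2.imwrite('pics/c6.png',np.vstack([cv2.imread('pics/t3.png')[130:390,130:530],b[100:300,180:580]]))
E
```

```text
t 21.45 pos [0.5412 0.1615 0.3931] yaw 14.69 tilt [-1.6e-03  5.0e-04 -1.0e+00] w 0.0601 F [0.6 1.4 0.9] T [0.03 0.01 0.03]
units now-axes [ 0.905 -2.887  4.072] after-turn axes [ 0.899 -2.891  4.071] turn -0.002
```

View pics/c6.png

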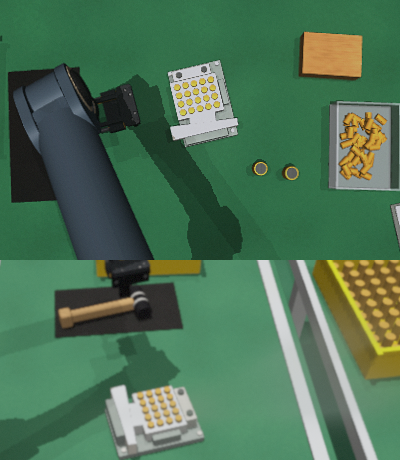

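The mallet lies flat on the mat, at (105,308) in the side half of the crop. The wedge is seated, bystanders are unmoved, and the gripper is clear and high. Handing in.

```bash
python3 -c "
from bench import ctrl
print(ctrl.sign_off())"
```

```text
the job is handed in; nothing more can be done
None
```

The job is done and handed in at about 21.5 s of the 54 s allowed. The wedge is tight in the clamp and the mallet is back flat on its mat, released.

- **Driving the wedge:** I gripped the mallet at 55 N and pushed the wedge about 56 mm with a slow, light push, no blows. It slid at about 5 N, then the resistance climbed. At about 18.6 N, held for 0.5 s, it no longer moved. The highest force I read was about 19 N, under the 25 N limit. Force was only read at the end of each move, so a brief higher value between readings would not show.
- **Last checks:** The final pictures show the wedge seated against the plate, the mallet lying flat where it was picked up, and the cups, tub and carton looking unmoved. The gripper was raised clear of everything. The mallet's lie was judged from the side view only, because the arm blocked the mat from above.
- **Disagreements:** My estimates of the gap between wedge and plate, from the pictures beforehand, ranged from 3.3 to 6.9 mm. I therefore stopped the push on force and stillness, not on a predicted distance. No check failed.

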